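Cover the beaker and show it to the inspection camera

ROBOT

A 7-joint arm with a two-finger parallel gripper is mounted at the origin on a cart in front of the work surface, level with it; the furniture and walls round the work are solid. World frame = base frame: x ahead of the robot, y to its left, z up, the work surface at z = 0. Lengths are in m, angles in degrees, forces in N, time in s.
With the tool pointing down it reaches from about 0.425 to 0.875 m from the base axis. Payload 4.7 kg.
Tool frame: the origin (TCP) lies midway between the tips of the shut fingers; the grasp point (between the pads) lies 19 mm behind it (env.grip_depth is the distance from the TCP to the grasp point, in m); z points along the fingers, y is the line along which they close (so a half turn about z gives the same grasp; the last joint's range is limited). The gripper opens to 87 mm and grips with 3 to 60 N. Pads are 19 mm wide; open, the fingers measure 117 mm over their backs; the gripper's body (75 mm by 190 mm) begins 51 mm behind the grasp point.
Start: joints at [77.699, 18.392, -4.016, 83.108, 1.295, 78.541, -3.26], TCP at [0.147, -0.633, 0.223] pointing down, gripper open.
Joint ranges: [-163.93, 163.93], [-17.29, 119.83], [-79.2, 71.16], [3.27, 140.29], [-89.18, 269.18], [5.43, 117.66], [-154.24, 154.24]. Speed limits (degrees/s): [147.25, 147.25, 180, 180, 180, 180, 180].

INTERFACE

Orientations are given as [roll, pitch, yaw] about the fixed x, y, z axes, in that order (R = Rz(yaw) Ry(pitch) Rx(roll)).
In Python, from cell import get_obs, optics, env, nets gives the robot as it stands.
- The arm moves only by the shell command python3 -m creep 'ROWS' [FORCE]. ROWS is JSON, a list of rows, each an object of numbers: "wx", "wy", "wz": the turn, a rotation vector about the tool's x, y, z in degrees; "tx", "ty", "tz": the shift along the tool's x, y, z in mm; "gripper": the opening, from -1 (shut) to 1 (fully open). A call has 1 to 5 rows; each row is the pose to reach, as a shift and turn from the pose commanded when the call began, along the tool's axes at that moment; what a row does not reach only later rows make up. A row lasts 1/12 s, in which the tool goes at most 41.7 mm and 7.16 degrees, less where a joint would pass 70% of its speed; a pose out of reach is approached as far as the arm can. A call with a gripper value outside its range is refused whole. The fingers move at their own pace and stop on an object; FORCE is the grip in N (left out, the last holds). Time passes only in rows, so rows that repeat a pose let the fingers close. It gives the time, the measured TCP pose, the force, the opening and the grip force at its end, in the units of the state.
- get_obs(): the state, without advancing time (a new reading comes with each control period).
- optics.read_camera(name): name is "side" or "top" or "wrist"; returns (picture, depth): 420x560x3 uint8, red, green, blue; 420x560 float32, m along the optical axis (not along the pixel's ray), 0 where there is no reading.
- optics.camera_info(name): a dict with "fovy" (degrees; the focal length in pixels is half the picture's height over the tangent of half this angle, whatever the lens; pixels are square), "cx", "cy" (the principal point, pixels), "R" (3x3) and "t" (3): a world point X has camera coordinates R X + t; the wrist camera has in their place "tool_from_camera" (4x4, takes a point from camera to tool coordinates, whose origin is the TCP and whose axes are the flange's). Camera axes: x right, y down, z forward; pixel columns grow to the right and rows downward; lengths in m; the calibration is good to about 2 mm. A picture is of the moment at which its call begins: read the wrist's pose just before it. camera_info takes no time and is no camera call.
- env.sign_off(): hands the job in; it is judged then, once.
Trained networks look in the newest picture that a camera, given by its name, has taken for a name from the list of things; names that differ only in an ending like _2 or _b are one class to them, and where a whole thing is asked for, a point or a joint stands for the part that bears it (a point fixed in the world has none). Each returns a list of dicts, best first, with "confidence" (0 to 1); they miss things now and then, are a little off and sometimes report something else, mostly with a low value. They report only what shows in the picture. A call takes as long as a camera call. They do not tell look-alikes from the thing itself.
- nets.look_for(query, camera): "point" ([x, y, z] in m, in world coordinates, good to about 4 mm: the middle of the surface that is visible of it).
- nets.place_of(query, camera): "point" ([x, y, z] in m, in world coordinates, good to about 4 mm: a listed point, or the origin of a listed thing).
The state is a dict: "time_s": time; "qpos": joint angles; "joint_velocities": joint speeds; "effort": joint torques, N m; "tool_pos": TCP position; "tool_rot": TCP orientation; "force": force on the tool from outside, world axes, zero at the start; "wrist_torque": the same for the moment, N m; "grip_width": finger opening in m; "grasp_force": force on a finger pad.
Only numpy, scipy, OpenCV 4.12 (cv2) and the standard library are available. Lean on these libraries where they do the work, as an engineer would, in place of code of your own. Each camera call takes 0.05 s, during which the arm holds its last target. There are 200 camera calls.

TASK

Set the loose blue cover on the glass beaker that stands on the white tile, so that it sits seated and level on the rim, and let go of it. Then pick the covered beaker up by its glass and hold it up for the inspection camera, so that the seam between cover and rim is centred 130 mm straight in front of the lens and is seen exactly edge-on: the camera looks down by 20 degrees, so tip the beaker's top 20 degrees away from the camera. Finish while still holding it there, with the cover still seated; do not touch the camera, and leave everything else where it is.

Things in the scene. Friction and masses are not known exactly. Their poses are not given: they have to be found in the camera images.
- cover_knob (a point): Loose round cover, 26 mm high, 30 g: blue disc (47 mm across, 3.5 mm thick), blue plug below it (35 mm across, 6 mm deep, chamfered), upright white round knob on top (16 mm across, 16.5 mm high). Lies on the bench, plug down. This point: knob centre, 18 mm above the plug's underside and the bench, 8.5 mm above the disc's top, 8 mm below the knob's top; z: the cover's axis, up.
- cover_seat (a point): The centre of the underside of the cover's disc, the face that rests on the beaker's rim; 12 mm below cover_knob and 6 mm above the plug's underside. z as for cover_knob.
- beaker_mid (a point): Clear glass beaker, open top, 49 mm outer diameter, 60 mm high, 35 g, standing upright on the white tile. Its mouth is slightly eight-sided, 41 to 44 mm wide: the cover's plug has about 3 mm of play all round. This point: its centre, half-way up (30 mm above its underside); z: its axis, up. Any yaw is alike.
- beaker_rim (a point): The centre of the beaker's rim, 30 mm above beaker_mid; with the cover seated, cover_seat lies here (the seam) and the knob's top is 20 mm above it. z is the beaker's axis.
- tile: White square ceramic tile, 90x90 mm, 8 mm thick, fixed on the bench; the beaker stands within about 12 mm of its centre. Origin at the centre of its underside.
- view_point (a point): The point in the air 130 mm straight before the lens on the line of sight, about 193 mm above the bench, where the seam (beaker_rim) is to be held. Axes of the camera: x points from here along the line of sight to the lens, y is level, z is square to the line of sight, upward, leaning 20 degrees from vertical away from the camera; the beaker's axis must be parallel to this z.
- lens (a point): The centre of the front face of the inspection camera's lens, about 238 mm above the bench; same axes as view_point.
- camera: Fixed inspection camera behind the work: dark round foot (100 mm across), grey post, white box head with a yellow light ring (60 mm across) round a black lens. It faces the robot's side (turned up to 20 degrees left or right), looks down by 20 degrees and is 290 mm high. Origin: centre of the foot's underside; -x is the level direction in which it looks.
- petri: Bystander: shallow round clear petri dish, 90 mm in diameter, 15 mm high, loose; origin at its underside's centre.
- bottle_small: Bystander: small clear bottle with orange cap, 44 mm in diameter, 88 mm high, loose; origin at its underside's centre.
- timer_blue: Bystander: blue timer, 62x62x18 mm, loose; origin at its underside's centre.
- carton_covers: Bystander: white and blue carton, 60x90x36 mm, loose; origin at its underside's centre.
- marker_black: Bystander: black marker pen lying on the bench at the left, 140 mm long, 12 mm thick, loose; origin at its underside's centre.
Mind the look-alikes: they are no part of the job. Leave any green or orange look-alike of the part that bears cover_knob alone.

How it is judged (in metres and radians):
On the way:
1. the cover sits seated and level on the beaker, which stands on the tile, and is let go (distance between cover_seat and beaker_rim below 0.006 m and angle between the z axis of cover_seat and the z axis of beaker_rim, either way round below 0.08 rad and contact force between beaker and tile above 0.05 N and angle between beaker_rim's own z axis and vertical below 0.06 rad and contact force between the fingers and cover below 0.05 N), for 0.2 s.
At the end, for the whole second after the job is handed in: The robot still holds the beaker by its glass at rest in the air, carried by nothing else: rim centre within 25 mm of the point 130 mm before the lens, axis within 0.15 rad of square to the line of sight (top 20 degrees away from the camera); cover on the rim within 6 mm and 0.08 rad (distance between cover_seat and beaker_rim below 0.006 m and angle between the z axis of cover_seat and the z axis of beaker_rim, either way round below 0.08 rad and distance between beaker_rim and view_point below 0.025 m and angle between the z axis of beaker_rim and the z axis of view_point, either way round below 0.15 rad and angle between beaker_rim's own z axis and vertical below 0.6 rad and contact force between the fingers and beaker above 1 N and contact force between beaker and tile below 0.05 N and contact force between beaker and camera below 0.05 N and linear speed of beaker below 0.03 m/s); the arm keeps its last pose, push and grip.
It fails at once if a bystander (petri dish, bottle, timer, carton, marker) is moved more than 30 mm (distance of any of petri, bottle_small, timer_blue, carton_covers, marker_black from where it was at the start of the episode above 0.03 m).
It fails at once if the camera is touched (contact force between any of the arm, the fingers, beaker and camera above 1 N).
It fails at once if the beaker is tipped by more than 50 degrees (angle between beaker_rim's own z axis and vertical above 0.87 rad).
It also fails if it takes over 51 s, if anything falls off the work surface, if the arm or the gripper's body presses on something with over 40 N, if the wrist force passes 120 N, or if a joint passes its speed limit or range.

## Working session

There is one attempt and no reset: what is moved stays moved. The work goes in short steps, Python scripts to look and compute and a shell command to move; the robot and the scene stay as the last step left them, time stands still between calls to the robot, and variables do not carry over. Pictures are saved under pics/ and viewed, at most 10 in all, crops included, and the job is handed in when it is done.

```bash
mkdir -p pics; ls; python3 - <<'E'
from cell import get_obs,optics,env,nets
import cv2,numpy as np
s=get_obs();print(s['time_s'],s['tool_pos'],s['tool_rot'],s['grip_width'],env.grip_depth)
for c in ['side','top']:
    p,d=optics.read_camera(c);cv2.imwrite(f'pics/{c}0.png',p[...,::-1])
    for q in ['cover_knob','beaker_mid','beaker_rim','tile','view_point','lens','camera','petri','bottle_small','timer_blue','carton_covers','marker_black']:
        try: print(c,q,[(np.round(r['point'],3).tolist(),round(r['confidence'],2)) for r in nets.place_of(q,c)][:3])
        except Exception as e: print(c,q,e)
print(get_obs()['time_s'])
E
```

```text
pics
0.0 [ 0.14723747 -0.63253307  0.22143833] [-1.79889471e+02  6.97173302e-03  1.31107798e+01] 0.08709970886026697 0.0187
side cover_knob [([0.423, -0.299, 0.017], 0.64), ([0.423, -0.214, 0.005], 0.59), ([0.42, -0.208, 0.019], 0.48)]
side beaker_mid [([0.422, 0.211, 0.038], 0.64)]
side beaker_rim [([0.426, 0.211, 0.07], 0.68), ([0.423, 0.215, -0.0], 0.63), ([0.422, -0.212, 0.019], 0.58)]
side tile [([0.42, 0.215, 0.001], 0.74), ([0.425, 0.211, 0.037], 0.27)]
side view_point []
side lens [([0.634, 0.026, 0.238], 0.64)]
side camera [([0.677, 0.018, -0.001], 0.88)]
side petri [([0.43, 0.024, -0.004], 0.62)]
side bottle_small [([0.63, 0.209, 0.004], 0.74)]
side timer_blue [([0.35, -0.392, -0.001], 0.67)]
side carton_covers [([0.565, -0.417, 0.002], 0.87), ([0.681, 0.015, 0.002], 0.4)]
side marker_black [([0.461, 0.38, 0.001], 0.48)]
top cover_knob [([0.331, -0.237, 0.018], 0.68), ([0.352, -0.144, 0.017], 0.64), ([0.524, -0.214, 0.022], 0.64)]
top beaker_mid [([0.428, 0.207, 0.038], 0.58)]
top beaker_rim [([0.426, 0.208, 0.07], 0.69), ([0.428, 0.209, 0.036], 0.29)]
top tile [([0.417, 0.212, 0.005], 0.84)]
top view_point []
top lens [([0.632, 0.018, 0.239], 0.68)]
top camera [([0.678, 0.014, 0.005], 0.58), ([0.565, -0.414, -0.002], 0.54)]
top petri [([0.429, 0.027, -0.002], 0.63)]
top bottle_small [([0.632, 0.206, -0.002], 0.71)]
top timer_blue [([0.351, -0.391, 0.0], 0.76)]
top carton_covers [([0.565, -0.412, -0.0], 0.78)]
top marker_black [([0.459, 0.381, -0.006], 0.42)]
1.3
```

View pics/top0.png

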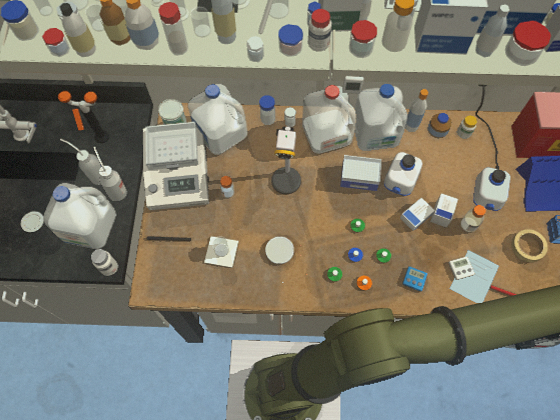

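View pics/side0.png

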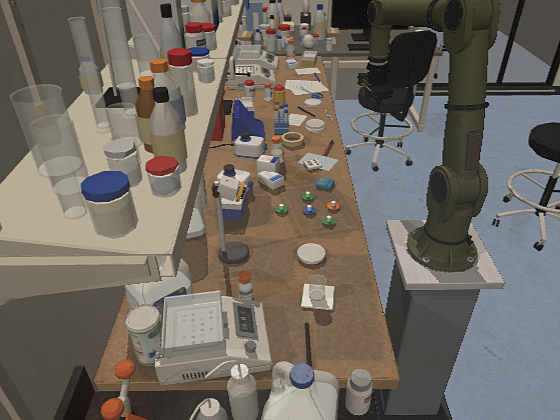

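The top view shows the blue cover at about (355,255), with green look-alikes at (357,226), (383,255), (334,274) and an orange one at (364,283). The beaker on its tile is at (221,250), the petri dish at (280,250) and the inspection camera at (286,160). The side view shows the same layout.

```bash
cat > h.py <<'E'
from cell import get_obs,optics,env,nets
import cv2,numpy as np
from scipy.spatial.transform import Rotation as Ro
def state():
    s=get_obs(); return np.array(s['tool_pos']),Ro.from_euler('xyz',s['tool_rot'],degrees=True),s
def cam(name,save=None):
    p0,R0,_=state(); pic,d=optics.read_camera(name); i=optics.camera_info(name)
    f=pic.shape[0]/2/np.tan(np.radians(i['fovy']/2))
    v,u=np.mgrid[:420,:560]; P=np.stack([(u-i['cx'])/f*d,(v-i['cy'])/f*d,d],-1)
    if 'R' in i: W=(P-np.array(i['t']))@np.array(i['R'])
    else:
        T=np.array(i['tool_from_camera']); W=(P@T[:3,:3].T+T[:3,3])@R0.as_matrix().T+p0
    W[d==0]=np.nan
    if save: cv2.imwrite('pics/'+save,pic[...,::-1])
    return pic,W,i
def go(p,R=None):
    """shift (mm) and turn (deg) in tool axes from present pose to target"""
    p0,R0,_=state(); print('t',np.round(R0.inv().apply(np.array(p)-p0)*1000,1),'w',np.round((R0.inv()*(R or R0)).as_rotvec(degrees=True),1))
def rot(tilt_yaw,tilt=0,closing_yaw=None): pass
E
python3 - <<'E'
from h import *
for c in ['top','side']:
    pic,W,i=cam(c); print({k:v for k,v in i.items() if k not in('R','t')})
    hsv=cv2.cvtColor(pic,cv2.COLOR_RGB2HSV)
    m=(hsv[...,0]>105)&(hsv[...,0]<130)&(hsv[...,1]>140)&(W[...,2]<.05)&(W[...,2]>-.01)&(abs(W[...,1]+.2)<.15)&(W[...,0]<.5)&(W[...,0]>.38)
    print(c,m.sum(),np.round([np.nanmin(W[m],0),np.nanmax(W[m],0),np.nanmedian(W[m],0)],3).tolist())
    m=(hsv[...,1]>90)&(W[...,2]<.05)&(W[...,2]>.003)&(abs(W[...,1]+.22)<.12)&(W[...,0]<.55)&(W[...,0]>.28)
    n,l,st,ce=cv2.connectedComponentsWithStats(m.astype(np.uint8))
    for k in range(1,n):
        if st[k,4]>15: q=l==k; print(ce[k].round(),st[k,4],W[q].mean(0).round(3),np.median(hsv[q],0))
    # yellow ring
    m=(hsv[...,0]>18)&(hsv[...,0]<35)&(hsv[...,1]>100)&(W[...,2]>.18)&(W[...,2]<.3)&(abs(W[...,0]-.63)<.08)&(abs(W[...,1]-.02)<.08)
    if m.sum()>5: print('ring',m.sum(),W[m].mean(0).round(3),W[m].min(0).round(3),W[m].max(0).round(3))
    h=(W[...,2]>.2)&(W[...,2]<.31)&(abs(W[...,0]-.67)<.1)&(abs(W[...,1]-.02)<.08)
    if h.sum()>20:
        X=W[h]; print('head',h.sum(),X.min(0).round(3),X.max(0).round(3),X.mean(0).round(3))
        t=X[X[:,2]>.255][:,:2].astype(np.float32); print(cv2.minAreaRect(t))
E
```

```text
{'fovy': 42.67988058594027, 'cx': 286.8275313133179, 'cy': 207.36952819140637}
top 113 [[0.401, -0.232, 0.0], [0.446, -0.189, 0.019], [0.418, -0.21, 0.01]]
[357. 225.] 138 [ 0.521 -0.219  0.009] [ 61.  143.  139.5]
[355. 255.] 128 [ 0.421 -0.21   0.01 ] [111.  174.5 175.5]
[383. 256.] 132 [ 0.421 -0.298  0.009] [ 62. 152. 142.]
[334. 274.] 139 [ 0.356 -0.145  0.009] [ 61. 151. 143.]
[364. 283.] 156 [ 0.33  -0.236  0.009] [ 13.  221.  216.5]
ring 84 [0.639 0.019 0.262] [ 0.629 -0.01   0.23 ] [0.702 0.048 0.276]
head 561 [ 0.626 -0.012  0.227] [0.724 0.048 0.291] [0.665 0.017 0.269]
((0.6747507452964783, 0.01672883704304695), (0.05645085498690605, 0.09800051152706146), 89.91424560546875)
{'fovy': 48.95868004167519, 'cx': 285.7869801001547, 'cy': 211.50039183534216}
side 43 [[0.405, -0.227, 0.006], [0.445, -0.187, 0.016], [0.428, -0.203, 0.011]]
[307. 197.] 52 [ 0.424 -0.294  0.01 ] [ 62.  117.  118.5]
[333. 206.] 61 [ 0.336 -0.23   0.01 ] [ 10. 176. 185.]
[281. 210.] 65 [ 0.524 -0.212  0.009] [ 61. 118. 121.]
[309. 210.] 60 [ 0.425 -0.207  0.01 ] [111. 153. 149.]
[328. 221.] 60 [ 0.36 -0.14  0.01] [ 62. 120. 122.]
head 654 [ 0.63  -0.012  0.2  ] [0.726 0.052 0.288] [0.679 0.031 0.26 ]
((0.678510844707489, 0.018504377454519272), (0.09286531805992126, 0.06035745143890381), 0.5404549837112427)
```

```bash
python3 -c "
from h import *
go([.423,-.209,.17],Ro.from_euler('xyz',[180,0,0],degrees=True))"
```

```text
t [ 364.6 -350.5   52.6] w [ 0.   0.  13.1]
```

```bash
python3 -m creep '[{"tx":146,"ty":-140,"tz":0,"gripper":0.1},{"tx":146,"ty":-140,"tz":0,"gripper":0.1},{"tx":146,"ty":-140,"tz":0,"gripper":0.1},{"tx":146,"ty":-140,"tz":0,"gripper":0.1},{"tx":146,"ty":-140,"tz":0,"gripper":0.1}]'
python3 -m creep '[{"tx":146,"ty":-140,"tz":0,"gripper":0.1},{"tx":146,"ty":-140,"tz":0,"gripper":0.1},{"tx":146,"ty":-140,"tz":0,"gripper":0.1},{"tx":146,"ty":-140,"tz":0,"gripper":0.1},{"tx":146,"ty":-140,"tz":0,"gripper":0.1}]'
python3 -c "
from h import *
go([.423,-.209,.17],Ro.from_euler('xyz',[180,0,0],degrees=True))"
```

```text
t [ 364.6 -350.5   52.6] w [ 0.   0.  13.1]validation failed for argument at $[0]...
validation failed for argument at $[0]...
```

```bash
python3 -m creep '[{"wx":0,"wy":0,"wz":0,"tx":146,"ty":-140,"tz":0,"gripper":0.1},{"wx":0,"wy":0,"wz":0,"tx":146,"ty":-140,"tz":0,"gripper":0.1},{"wx":0,"wy":0,"wz":0,"tx":146,"ty":-140,"tz":0,"gripper":0.1},{"wx":0,"wy":0,"wz":0,"tx":146,"ty":-140,"tz":0,"gripper":0.1},{"wx":0,"wy":0,"wz":0,"tx":146,"ty":-140,"tz":0,"gripper":0.1}]'
python3 -m creep --help
```

```text
time_s: 1.82
tool_pos: [0.2595, -0.461, 0.2227]
tool_rot: [180.0, -0.0, 13.2]
force: [0.5, 0.1, 0.2]
grip_width: 0.0615
grasp_force: 0.0invalid input: not JSON, or not a number
```

```bash
python3 -c "
from h import *
go([.423,-.209,.17],Ro.from_euler('xyz',[180,0,0],degrees=True))"
```

```text
t [ 216.7 -208.1   52.8] w [ 0.  -0.  13.2]
```

```bash
python3 -m creep '[{"wx":0,"wy":0,"wz":0,"tx":144,"ty":-140,"tz":20,"gripper":0.05},{"wx":0,"wy":0,"wz":0,"tx":144,"ty":-140,"tz":20,"gripper":0.05},{"wx":0,"wy":0,"wz":0,"tx":144,"ty":-140,"tz":20,"gripper":0.05},{"wx":0,"wy":0,"wz":6,"tx":144,"ty":-140,"tz":20,"gripper":0.05},{"wx":0,"wy":0,"wz":13,"tx":144,"ty":-140,"tz":20,"gripper":0.05}]'
python3 -c "
from h import *
go([.423,-.209,.17],Ro.from_euler('xyz',[180,0,0],degrees=True))"
```

```text
time_s: 2.23
tool_pos: [0.367, -0.2929, 0.2028]
tool_rot: [180.0, -0.0, 0.3]
force: [0.9, -0.3, 1.2]
grip_width: 0.046
grasp_force: 0.0
t [ 56.3 -83.6  32.8] w [ 0.  -0.   0.3]
```

```bash
python3 -m creep '[{"wx":0,"wy":0,"wz":0,"tx":56,"ty":-84,"tz":33,"gripper":0.05},{"wx":0,"wy":0,"wz":0,"tx":56,"ty":-84,"tz":33,"gripper":0.05},{"wx":0,"wy":0,"wz":0,"tx":56,"ty":-84,"tz":33,"gripper":0.05},{"wx":0,"wy":0,"wz":0,"tx":56,"ty":-84,"tz":33,"gripper":0.05},{"wx":0,"wy":0,"wz":0,"tx":56,"ty":-84,"tz":33,"gripper":0.05}]'
python3 - <<'E'
from h import *
pic,W,i=cam('wrist','w1.png'); hsv=cv2.cvtColor(pic,cv2.COLOR_RGB2HSV)
print(np.round(i['tool_from_camera'],3).tolist(),i['fovy'])
m=(hsv[...,0]>105)&(hsv[...,0]<130)&(hsv[...,1]>120)&(W[...,2]<.05)&(abs(W[...,1]+.21)<.06)&(abs(W[...,0]-.42)<.06)
print(m.sum(),np.round([np.nanmin(W[m],0),np.nanmax(W[m],0),np.nanmedian(W[m],0)],4).tolist())
t=W[m&(abs(W[...,2]-.0095)<.004)][:,:2]; print(cv2.minEnclosingCircle((t*1000).astype(np.float32)))
k=(W[...,2]>.022)&(abs(W[...,1]+.21)<.03)&(abs(W[...,0]-.42)<.03)&(W[...,2]<.04); print('knob',k.sum(),W[k].mean(0).round(4),W[k].min(0).round(4),W[k].max(0).round(4))
print([(np.round(r['point'],3).tolist(),round(r['confidence'],2)) for r in nets.place_of('cover_knob','wrist')])
E
```

```text
time_s: 2.65
tool_pos: [0.4212, -0.2103, 0.1695]
tool_rot: [180.0, 0.0, 0.6]
force: [-0.3, 1.0, 0.6]
grip_width: 0.0457
grasp_force: 0.0
[[-0.001, -0.97, -0.242, 0.066], [1.0, -0.001, -0.001, 0.0], [0.001, -0.242, 0.97, -0.162], [0.0, 0.0, 0.0, 1.0]] 58.33853249738799
1754 [[0.4014, -0.2335, 0.0073], [0.4472, -0.188, 0.0123], [0.4263, -0.2105, 0.0097]]
((424.038330078125, -210.51980590820312), 23.137531280517578)
knob 280 [ 0.4243 -0.2106  0.026 ] [ 0.4161 -0.2182  0.0224] [ 0.4316 -0.2032  0.0283]
[([0.352, -0.144, 0.018], 0.81), ([0.426, -0.299, 0.02], 0.81), ([0.524, -0.219, 0.019], 0.78), ([0.329, -0.24, 0.015], 0.69), ([0.424, -0.209, 0.019], 0.58), ([0.563, -0.413, -0.001], 0.25)]
```

```bash
python3 -m creep '[{"wx":0,"wy":0,"wz":0,"tx":3,"ty":0,"tz":40,"gripper":0.05},{"wx":0,"wy":0,"wz":0,"tx":3,"ty":0,"tz":80,"gripper":0.05},{"wx":0,"wy":0,"wz":0,"tx":3,"ty":0,"tz":120,"gripper":0.05},{"wx":0,"wy":0,"wz":0,"tx":3,"ty":0,"tz":140,"gripper":0.05},{"wx":0,"wy":0,"wz":0,"tx":3,"ty":0,"tz":140,"gripper":0.05}]' 15
python3 -m creep '[{"wx":0,"wy":0,"wz":0,"tx":0,"ty":0,"tz":8,"gripper":0.05},{"wx":0,"wy":0,"wz":0,"tx":0,"ty":0,"tz":16,"gripper":0.05},{"wx":0,"wy":0,"wz":0,"tx":0,"ty":0,"tz":16,"gripper":0.05}]'
python3 -c "
from h import *
go([.4241,-.2105,.013],Ro.from_euler('xyz',[180,0,0],degrees=True))"
```

```text
time_s: 3.17
tool_pos: [0.4195, -0.2115, 0.0255]
tool_rot: [-179.7, 0.4, 0.3]
force: [-0.1, 0.0, -0.3]
grip_width: 0.0456
grasp_force: 0.0
time_s: 3.42
tool_pos: [0.4241, -0.2124, 0.0139]
tool_rot: [180.0, -0.0, 0.4]
force: [-0.1, 0.2, 0.6]
grip_width: 0.0457
grasp_force: 0.0
t [-0.  -1.9  0.9] w [ 0.  -0.   0.4]
```

Close, then lift.

```bash
python3 -m creep '[{"wx":0,"wy":0,"wz":0,"tx":0,"ty":-2,"tz":0,"gripper":-0.3},{"wx":0,"wy":0,"wz":0,"tx":0,"ty":-2,"tz":0,"gripper":-1},{"wx":0,"wy":0,"wz":0,"tx":0,"ty":-2,"tz":0,"gripper":-1},{"wx":0,"wy":0,"wz":0,"tx":0,"ty":-2,"tz":0,"gripper":-1},{"wx":0,"wy":0,"wz":0,"tx":0,"ty":-2,"tz":0,"gripper":-1}]' 15
python3 -m creep '[{"wx":0,"wy":0,"wz":0,"tx":0,"ty":0,"tz":0,"gripper":-1},{"wx":0,"wy":0,"wz":0,"tx":0,"ty":0,"tz":-10,"gripper":-1},{"wx":0,"wy":0,"wz":0,"tx":0,"ty":0,"tz":-40,"gripper":-1},{"wx":0,"wy":0,"wz":0,"tx":0,"ty":0,"tz":-80,"gripper":-1},{"wx":0,"wy":0,"wz":0,"tx":0,"ty":0,"tz":-120,"gripper":-1}]' 15
python3 - <<'E'
from h import *
cam('wrist','w2.png')
go([.426,.209,.17],Ro.from_euler('xyz',[180,0,0],degrees=True))
E
```

```text
time_s: 3.83
tool_pos: [0.4242, -0.2097, 0.0142]
tool_rot: [180.0, -0.0, 0.4]
force: [-0.2, 0.6, -0.6]
grip_width: 0.0202
grasp_force: 0.0
time_s: 4.25
tool_pos: [0.423, -0.2087, 0.135]
tool_rot: [-179.9, 0.1, 0.5]
force: [1.2, -1.3, -0.3]
grip_width: 0.0147
grasp_force: 15.0
t [   1.4 -420.   -29.1] w [ 0.4 -0.6  0.5]
```

View pics/w2.png

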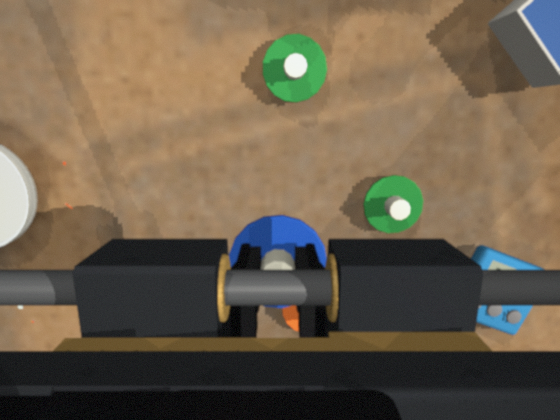

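The picture shows the blue cover held between the fingers at about (278,260), with the green look-alikes still in place.

```bash
python3 -m creep '[{"wx":0,"wy":0,"wz":0,"tx":8,"ty":-38,"tz":-30,"gripper":-1},{"wx":0,"wy":0,"wz":0,"tx":16,"ty":-76,"tz":-40,"gripper":-1},{"wx":0,"wy":0,"wz":0,"tx":24,"ty":-114,"tz":-40,"gripper":-1},{"wx":0,"wy":0,"wz":0,"tx":30,"ty":-153,"tz":-40,"gripper":-1},{"wx":0,"wy":0,"wz":0,"tx":32,"ty":-192,"tz":-40,"gripper":-1}]'
python3 -m creep '[{"wx":0,"wy":0,"wz":0,"tx":0,"ty":-38,"tz":0,"gripper":-1},{"wx":0,"wy":0,"wz":0,"tx":-5,"ty":-76,"tz":0,"gripper":-1},{"wx":0,"wy":0,"wz":0,"tx":-10,"ty":-114,"tz":0,"gripper":-1},{"wx":0,"wy":0,"wz":0,"tx":-20,"ty":-150,"tz":0,"gripper":-1},{"wx":0,"wy":0,"wz":0,"tx":-30,"ty":-188,"tz":0,"gripper":-1}]'
python3 -m creep '[{"wx":0,"wy":0,"wz":0,"tx":0,"ty":-10,"tz":0,"gripper":-1},{"wx":0,"wy":0,"wz":0,"tx":0,"ty":-10,"tz":0,"gripper":-1},{"wx":0,"wy":0,"wz":0,"tx":0,"ty":-10,"tz":0,"gripper":-1}]'
cat > m.py <<'E'
from h import *
import sys
pic,W,i=cam('wrist',sys.argv[1]); p0,R0,_=state(); hsv=cv2.cvtColor(pic,cv2.COLOR_RGB2HSV)
def pr(q): print(q,[(np.round(r['point'],4).tolist(),round(r['confidence'],2)) for r in nets.place_of(q,'wrist')][:2])
for q in ['beaker_mid','beaker_rim','tile','cover_knob']: pr(q)
m=(hsv[...,0]>105)&(hsv[...,0]<130)&(hsv[...,1]>120)
T=R0.inv().apply((W[m]-p0)); T=T[(abs(T[:,0])<.04)&(abs(T[:,1])<.04)&(abs(T[:,2])<.02)]
print('disc in tool',len(T),T.min(0).round(4),T.max(0).round(4),np.median(T,0).round(4))
A=np.c_[T[:,:2],np.ones(len(T))]; print('plane',np.linalg.lstsq(A,T[:,2],rcond=None)[0].round(4)) if len(T)>20 else 0
for lo,hi in [(.004,.016),(.05,.085)]:
    k=(W[...,2]>lo)&(W[...,2]<hi)&(abs(W[...,0]-.425)<.07)&(abs(W[...,1]-.21)<.07); print(lo,k.sum(), k.any() and (W[k].min(0).round(4),W[k].max(0).round(4)))
print('tool',p0.round(4),get_obs()['tool_rot'])
E
python3 m.py w3.png
```

```text
time_s: 4.72
tool_pos: [0.4553, -0.0149, 0.1749]
tool_rot: [180.0, -0.1, 0.5]
force: [0.5, 0.2, 0.3]
grip_width: 0.0152
grasp_force: 15.0
time_s: 5.13
tool_pos: [0.4224, 0.172, 0.1741]
tool_rot: [180.0, -0.1, 0.4]
force: [1.5, 0.2, -0.7]
grip_width: 0.015
grasp_force: 15.0
time_s: 5.38
tool_pos: [0.4228, 0.1806, 0.1739]
tool_rot: [180.0, -0.0, 0.5]
force: [-0.5, 0.0, 0.2]
grip_width: 0.0153
grasp_force: 15.0
beaker_mid [([0.4245, 0.2132, 0.038], 0.84)]
beaker_rim [([0.4271, 0.2094, 0.0636], 0.82)]
tile []
cover_knob [([0.4259, 0.1818, 0.1784], 0.67)]
disc in tool 2575 [-0.0232 -0.0236 -0.02  ] [0.0227 0.0215 0.0063] [ 0.0122 -0.0009  0.0042]
plane [0.0366 0.0015 0.0031]
0.004 6526 (array([0.3775, 0.1619, 0.0043]), array([0.4714, 0.2623, 0.016 ]))
0.05 964 (array([0.4004, 0.186 , 0.05  ]), array([0.449 , 0.2347, 0.0701]))
tool [0.4231 0.1795 0.1737] [1.79977962e+02 1.51363662e-02 2.68093372e-01]
```

View pics/w3.png

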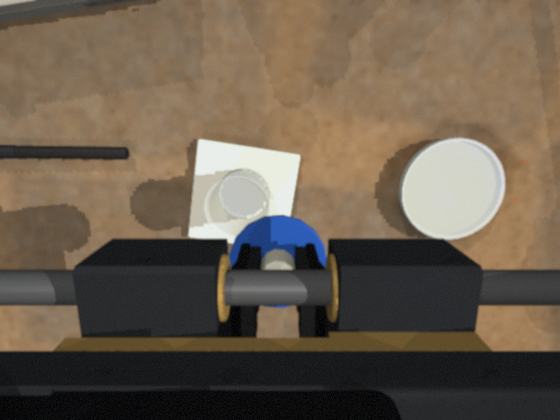

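The picture shows the beaker on the tile at about (243,195), with the cover level in the fingers. Depth gives a rim 49 mm wide, centred at (0.4247, 0.2104).

```bash
python3 -m creep '[{"wx":0,"wy":0,"wz":0,"tx":2,"ty":-29.5,"tz":0,"gripper":-1},{"wx":0,"wy":0,"wz":0,"tx":2,"ty":-29.5,"tz":30,"gripper":-1},{"wx":0,"wy":0,"wz":0,"tx":2,"ty":-29.5,"tz":60,"gripper":-1},{"wx":0,"wy":0,"wz":0,"tx":2,"ty":-29.5,"tz":75,"gripper":-1},{"wx":0,"wy":0,"wz":0,"tx":2,"ty":-29.5,"tz":75,"gripper":-1}]'
python3 -m creep '[{"wx":0,"wy":0,"wz":0,"tx":0,"ty":0,"tz":0,"gripper":-1},{"wx":0,"wy":0,"wz":0,"tx":0,"ty":0,"tz":0,"gripper":-1}]'
python3 m.py w4.png
```

```text
time_s: 6.05
tool_pos: [0.4223, 0.208, 0.0953]
tool_rot: [179.9, 0.4, 0.4]
force: [-0.2, -1.1, -0.6]
grip_width: 0.0153
grasp_force: 15.0
time_s: 6.22
tool_pos: [0.4258, 0.21, 0.0997]
tool_rot: [-180.0, -0.1, 0.4]
force: [0.2, 0.4, -1.2]
grip_width: 0.015
grasp_force: 15.0
beaker_mid []
beaker_rim []
tile []
cover_knob [([0.4274, 0.2121, 0.1039], 0.85), ([0.4597, 0.3824, 0.0004], 0.3)]
disc in tool 2565 [-0.0234 -0.0224 -0.0195] [0.0227 0.0226 0.007 ] [0.0122 0.0004 0.0047]
plane [ 0.0397 -0.0022  0.0036]
0.004 7710 (array([0.3961, 0.1612, 0.004 ]), array([0.4714, 0.2588, 0.016 ]))
0.05 716 (array([0.4251, 0.1863, 0.05  ]), array([0.449 , 0.2347, 0.0704]))
tool [0.426  0.2101 0.1001] [ 1.79994157e+02 -1.13845797e-01  4.00880048e-01]
```

View pics/w4.png

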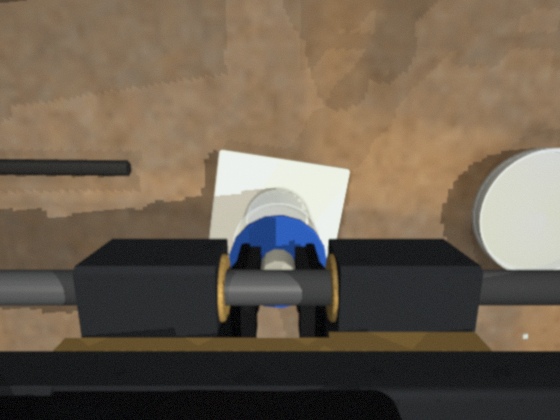

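The cover (278,250) is right over the beaker (278,215), offset about 1 mm in x. I'm lowering it now.

```bash
python3 -m creep '[{"wx":0,"wy":0,"wz":0,"tx":-1,"ty":0,"tz":5,"gripper":-1},{"wx":0,"wy":0,"wz":0,"tx":-1,"ty":0,"tz":10,"gripper":-1},{"wx":0,"wy":0,"wz":0,"tx":-1,"ty":0,"tz":14,"gripper":-1},{"wx":0,"wy":0,"wz":0,"tx":-1,"ty":0,"tz":17,"gripper":-1},{"wx":0,"wy":0,"wz":0,"tx":-1,"ty":0,"tz":19,"gripper":-1}]'
python3 -m creep '[{"wx":0,"wy":0,"wz":0,"tx":0,"ty":0,"tz":1,"gripper":-1},{"wx":0,"wy":0,"wz":0,"tx":0,"ty":0,"tz":2,"gripper":-1},{"wx":0,"wy":0,"wz":0,"tx":0,"ty":0,"tz":2,"gripper":-1},{"wx":0,"wy":0,"wz":0,"tx":0,"ty":0,"tz":2,"gripper":-1}]'
```

```text
time_s: 6.88
tool_pos: [0.4233, 0.2099, 0.0789]
tool_rot: [180.0, 0.1, 0.4]
force: [-0.1, 0.5, -0.8]
grip_width: 0.0153
grasp_force: 15.0
time_s: 7.22
tool_pos: [0.4238, 0.21, 0.0777]
tool_rot: [-180.0, -0.0, 0.4]
force: [0.2, -0.5, -0.5]
grip_width: 0.0151
grasp_force: 15.0
```

```bash
for k in 1 2; do python3 -m creep '[{"wx":0,"wy":0,"wz":0,"tx":0,"ty":0,"tz":1,"gripper":-1},{"wx":0,"wy":0,"wz":0,"tx":0,"ty":0,"tz":1,"gripper":-1},{"wx":0,"wy":0,"wz":0,"tx":0,"ty":0,"tz":1,"gripper":-1}]' | grep -E "pos|force"; done
```

```text
tool_pos: [0.4238, 0.21, 0.0767]
force: [0.4, -0.3, 0.2]
grasp_force: 15.0
tool_pos: [0.424, 0.2101, 0.0759]
force: [0.7, -0.1, 2.2]
grasp_force: 15.0
```

Contact (about 2 N) at the expected height. Releasing with a small opening, then rising.

```bash
python3 -m creep '[{"wx":0,"wy":0,"wz":0,"tx":0,"ty":0,"tz":0,"gripper":-0.5},{"wx":0,"wy":0,"wz":0,"tx":0,"ty":0,"tz":0,"gripper":-0.3},{"wx":0,"wy":0,"wz":0,"tx":0,"ty":0,"tz":0,"gripper":-0.2},{"wx":0,"wy":0,"wz":0,"tx":0,"ty":0,"tz":0,"gripper":-0.2},{"wx":0,"wy":0,"wz":0,"tx":0,"ty":0,"tz":0,"gripper":-0.2}]'
python3 -m creep '[{"wx":0,"wy":0,"wz":0,"tx":0,"ty":0,"tz":-15,"gripper":-0.2},{"wx":0,"wy":0,"wz":0,"tx":0,"ty":0,"tz":-45,"gripper":0.3},{"wx":0,"wy":0,"wz":0,"tx":-15,"ty":0,"tz":-80,"gripper":1},{"wx":0,"wy":0,"wz":0,"tx":-25,"ty":0,"tz":-80,"gripper":1},{"wx":0,"wy":0,"wz":0,"tx":-25,"ty":0,"tz":-80,"gripper":1}]'
cat > m2.py <<'E'
from h import *
import sys
pic,W,i=cam('wrist',sys.argv[1]); hsv=cv2.cvtColor(pic,cv2.COLOR_RGB2HSV); p0,_,s=state()
m=(hsv[...,0]>105)&(hsv[...,0]<130)&(hsv[...,1]>120)&(abs(W[...,0]-.425)<.05)&(abs(W[...,1]-.21)<.05)&(W[...,2]>.06)&(W[...,2]<.085)
T=W[m]; print(len(T),T.min(0).round(4),T.max(0).round(4)); A=np.c_[T[:,:2]-[.425,.21],np.ones(len(T))]; print('plane',np.linalg.lstsq(A,T[:,2],rcond=None)[0].round(4))
k=(W[...,2]>.084)&(W[...,2]<.095)&(abs(W[...,0]-.425)<.03)&(abs(W[...,1]-.21)<.03); print('knob',k.sum(),np.median(W[k],0).round(4))
print('tool',p0.round(4),s['tool_rot'],s['grip_width'],s['time_s'])
E
python3 m2.py w5.png
```

```text
time_s: 8.13
tool_pos: [0.4236, 0.2099, 0.0756]
tool_rot: [180.0, 0.0, 0.4]
force: [-0.5, 0.2, -0.1]
grip_width: 0.0336
grasp_force: 0.0
time_s: 8.55
tool_pos: [0.3986, 0.2104, 0.1572]
tool_rot: [179.9, -0.2, 0.5]
force: [0.1, 0.5, -1.1]
grip_width: 0.0539
grasp_force: 0.0
2944 [0.4016 0.1874 0.0695] [0.4465 0.2321 0.0741]
plane [-0.0038 -0.0007  0.0717]
knob 489 [0.4242 0.2101 0.0881]
tool [0.3988 0.2094 0.1561] [ 1.79872325e+02 -1.33070017e-01  4.23812270e-01] 0.05754406492409787 8.6
```

View pics/w5.png

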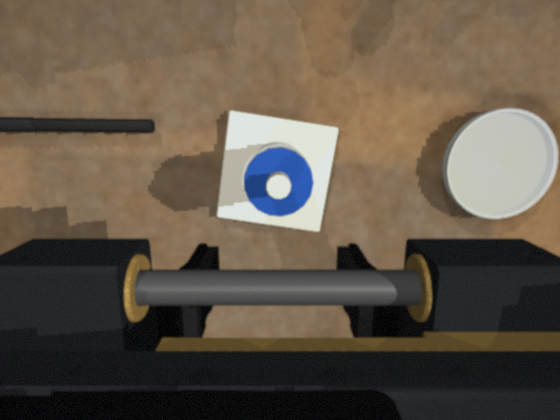

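The picture shows the cover seated on the beaker, centred at (278,182). Its top is level at 0.0717 m. Next I grasp the glass and measure the inspection camera's yaw.

```bash
python3 -m creep '[{"wx":0,"wy":0,"wz":0,"tx":25.5,"ty":-1,"tz":0,"gripper":1},{"wx":0,"wy":0,"wz":0,"tx":25.5,"ty":-1,"tz":0,"gripper":1},{"wx":0,"wy":0,"wz":0,"tx":25.5,"ty":-1,"tz":0,"gripper":1},{"wx":0,"wy":0,"wz":0,"tx":25.5,"ty":-1,"tz":20,"gripper":1},{"wx":0,"wy":0,"wz":0,"tx":25.5,"ty":-1,"tz":20,"gripper":1}]'
python3 - <<'E'
from h import *
pic,W,i=cam('top'); q=cv2.resize(pic[115:200,250:330],None,fx=7,fy=7,interpolation=cv2.INTER_CUBIC); cv2.imwrite('pics/head.png',q[...,::-1])
pts=[]
for c in ['top','side']:
    _,W,_=cam(c); 
    for _ in range(3):
        for q in ['lens','camera']:
            r=nets.place_of(q,c)
            r=[x for x in r if abs(x['point'][0]-.65)<.06 and abs(x['point'][1])<.08]
            if r: pts.append((q,np.round(r[0]['point'],4).tolist()))
        optics.read_camera(c)
for p in pts: print(p)
E
```

```text
time_s: 9.02
tool_pos: [0.4217, 0.21, 0.1325]
tool_rot: [179.9, 0.4, 0.4]
force: [-1.7, -1.0, -1.0]
grip_width: 0.0854
grasp_force: 0.0
('lens', [0.6313, 0.0174, 0.2413])
('lens', [0.632, 0.0197, 0.2385])
('camera', [0.6748, 0.0138, 0.005])
('lens', [0.6328, 0.0161, 0.2414])
('camera', [0.6747, 0.0148, 0.0046])
('lens', [0.6334, 0.0238, 0.238])
('camera', [0.678, 0.0176, -0.001])
('lens', [0.6338, 0.0293, 0.2371])
('camera', [0.6794, 0.0182, 0.0001])
('lens', [0.6341, 0.0254, 0.239])
```

View pics/head.png

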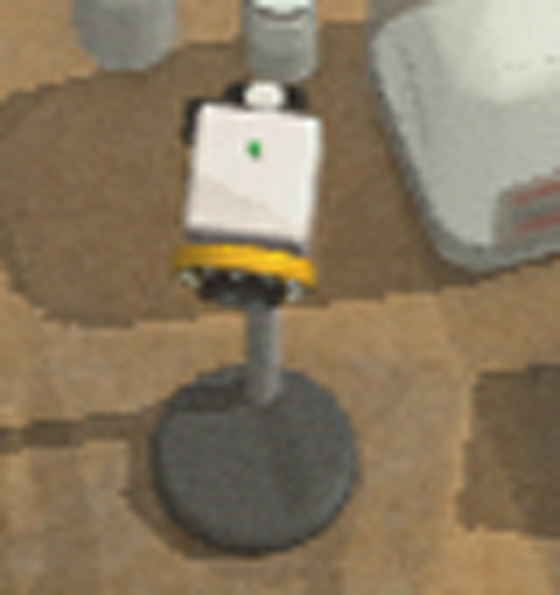

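The crop shows the head turned about 5.5° so that it looks toward +y: the box edge runs (322,115) to (308,245) and the ring edge (175,258) to (315,272). That agrees with the lens and foot positions. Now lowering around the glass.

```bash
python3 -c "
from h import *
go([.4243,.2102,.027],Ro.from_euler('xyz',[180,0,0.4],degrees=True))"
```

```text
t [1.000e-01 8.000e-01 1.086e+02] w [0. 0. 0.]
```

```bash
python3 -m creep '[{"wx":0,"wy":0,"wz":0,"tx":0,"ty":0.5,"tz":25,"gripper":1},{"wx":0,"wy":0,"wz":0,"tx":0,"ty":0.5,"tz":50,"gripper":1},{"wx":0,"wy":0,"wz":0,"tx":0,"ty":0.5,"tz":75,"gripper":1},{"wx":0,"wy":0,"wz":0,"tx":0,"ty":0.5,"tz":98,"gripper":1},{"wx":0,"wy":0,"wz":0,"tx":0,"ty":0.5,"tz":108,"gripper":1}]'
python3 -m creep '[{"wx":0,"wy":0,"wz":0,"tx":0,"ty":0,"tz":0,"gripper":0.6},{"wx":0,"wy":0,"wz":0,"tx":0,"ty":0,"tz":0,"gripper":0.3},{"wx":0,"wy":0,"wz":0,"tx":0,"ty":0,"tz":0,"gripper":0.2},{"wx":0,"wy":0,"wz":0,"tx":0,"ty":0,"tz":0,"gripper":0.1},{"wx":0,"wy":0,"wz":0,"tx":0,"ty":0,"tz":0,"gripper":-0.2}]' 10
python3 -m creep '[{"wx":0,"wy":0,"wz":0,"tx":0,"ty":0,"tz":0,"gripper":-1},{"wx":0,"wy":0,"wz":0,"tx":0,"ty":0,"tz":0,"gripper":-1},{"wx":0,"wy":0,"wz":0,"tx":0,"ty":0,"tz":0,"gripper":-1}]' 12
```

```text
time_s: 10.48
tool_pos: [0.4223, 0.2096, 0.025]
tool_rot: [179.9, 0.3, 0.4]
force: [-0.9, -0.7, 0.1]
grip_width: 0.0867
grasp_force: 0.0
time_s: 10.9
tool_pos: [0.4253, 0.2108, 0.0289]
tool_rot: [-180.0, -0.1, 0.4]
force: [-0.5, -0.7, -0.3]
grip_width: 0.0615
grasp_force: 0.0
time_s: 11.15
tool_pos: [0.4248, 0.2103, 0.0282]
tool_rot: [180.0, -0.1, 0.4]
force: [-0.2, -0.9, 2.6]
grip_width: 0.0475
grasp_force: 12.0
```

```bash
python3 -m creep '[{"wx":0,"wy":0,"wz":0,"tx":0,"ty":0,"tz":-4,"gripper":-1},{"wx":0,"wy":0,"wz":0,"tx":0,"ty":0,"tz":-12,"gripper":-1},{"wx":0,"wy":0,"wz":0,"tx":0,"ty":0,"tz":-25,"gripper":-1},{"wx":0,"wy":0,"wz":0,"tx":0,"ty":0,"tz":-40,"gripper":-1},{"wx":0,"wy":0,"wz":0,"tx":0,"ty":0,"tz":-55,"gripper":-1}]'
python3 -m creep '[{"wx":0,"wy":0,"wz":0,"tx":3,"ty":10,"tz":-15,"gripper":-1},{"wx":0,"wy":0,"wz":0,"tx":6,"ty":25,"tz":-30,"gripper":-1},{"wx":0,"wy":0,"wz":0,"tx":10,"ty":40,"tz":-45,"gripper":-1},{"wx":0,"wy":0,"wz":0,"tx":15,"ty":55,"tz":-60,"gripper":-1},{"wx":0,"wy":0,"wz":0,"tx":20,"ty":70,"tz":-70,"gripper":-1}]'
cat > tgt.py <<'E'
from h import *
ps=np.radians(5.7); lens=np.array([.633,.0215,.2385]); c,s=np.cos(np.radians(20)),np.sin(np.radians(20))
x=np.array([c*np.cos(ps),-c*np.sin(ps),s]); z=np.array([-s*np.cos(ps),s*np.sin(ps),c]); y=np.cross(z,x)
vp=lens-.13*x; R=Ro.from_matrix(np.c_[x,-y,-z])
print(vp.round(4),'tcp',(vp-.040*z).round(4),R.as_euler('xyz',degrees=True).round(1)); go(vp-.040*z,R)
E
python3 tgt.py
```

```text
time_s: 11.57
tool_pos: [0.4238, 0.2107, 0.0835]
tool_rot: [-180.0, 0.0, 0.5]
force: [0.0, -0.1, -0.4]
grip_width: 0.0477
grasp_force: 12.0
time_s: 11.98
tool_pos: [0.4453, 0.1405, 0.1546]
tool_rot: [180.0, -0.1, 0.5]
force: [1.0, 0.6, -0.1]
grip_width: 0.048
grasp_force: 12.0
[0.5114 0.0336 0.194 ] tcp [0.5251 0.0323 0.1564] [180.  -20.   -5.7]
t [ 78.8 108.8  -1.7] w [-1.1 19.9  6.1]
```

```bash
python3 -m creep '[{"wx":0,"wy":1,"wz":1,"tx":8,"ty":10,"tz":0,"gripper":-1},{"wx":0,"wy":3,"wz":1,"tx":16,"ty":22,"tz":0,"gripper":-1},{"wx":0,"wy":6,"wz":2,"tx":24,"ty":34,"tz":0,"gripper":-1},{"wx":0,"wy":8,"wz":3,"tx":32,"ty":45,"tz":0,"gripper":-1},{"wx":0,"wy":10,"wz":3,"tx":38,"ty":55,"tz":0,"gripper":-1}]'
python3 tgt.py
```

```text
time_s: 12.4
tool_pos: [0.4834, 0.0854, 0.1523]
tool_rot: [-179.7, -10.1, -2.7]
force: [0.2, -0.2, -0.9]
grip_width: 0.0479
grasp_force: 12.0
[0.5114 0.0336 0.194 ] tcp [0.5251 0.0323 0.1564] [180.  -20.   -5.7]
t [44.2 51.1  3.4] w [-1.   9.9  2.9]
```

```bash
python3 -m creep '[{"wx":0,"wy":2,"wz":1,"tx":9,"ty":11,"tz":0,"gripper":-1},{"wx":0,"wy":4,"wz":1,"tx":18,"ty":22,"tz":1,"gripper":-1},{"wx":-1,"wy":6,"wz":2,"tx":27,"ty":33,"tz":2,"gripper":-1},{"wx":-1,"wy":8,"wz":3,"tx":36,"ty":43,"tz":3,"gripper":-1},{"wx":-1,"wy":10,"wz":3,"tx":44,"ty":51,"tz":3,"gripper":-1}]'
python3 -m creep '[{"wx":0,"wy":0,"wz":0,"tx":0,"ty":0,"tz":0,"gripper":-1},{"wx":0,"wy":0,"wz":0,"tx":0,"ty":0,"tz":0,"gripper":-1},{"wx":0,"wy":0,"wz":0,"tx":0,"ty":0,"tz":0,"gripper":-1}]'
python3 tgt.py
python3 - <<'E'
from h import *
p0,R0,_=state(); s0=p0-R0.apply([0,0,.04]); print('seam by arm',s0.round(4))
for c in ['top','side','wrist']:
    pic,W,i=cam(c,c+'9.png'); hsv=cv2.cvtColor(pic,cv2.COLOR_RGB2HSV)
    for q in ['beaker_rim','cover_knob','lens','view_point']: print(c,q,[(np.round(r['point'],4).tolist(),round(r['confidence'],2)) for r in nets.place_of(q,c) if r['point'][2]>.1][:2])
    m=(hsv[...,0]>100)&(hsv[...,0]<130)&(hsv[...,1]>110)&(np.linalg.norm(W-s0,axis=-1)<.04)
    if m.sum()>20:
        T=R0.inv().apply(W[m]-p0); A=np.c_[T[:,:2],np.ones(len(T))]; print('disc in tool',len(T),T.min(0).round(4),T.max(0).round(4),'plane',np.linalg.lstsq(A,T[:,2],rcond=None)[0].round(4))
a=cv2.imread('pics/top9.png')[110:270,220:340];b=cv2.imread('pics/side9.png')[150:310,180:340]
cv2.imwrite('pics/fin.png',np.hstack([cv2.resize(a,(390,520)),cv2.resize(b,(400,520))]))
E
```

```text
time_s: 12.82
tool_pos: [0.5247, 0.0327, 0.1565]
tool_rot: [-179.9, -20.1, -5.8]
force: [-0.1, -0.9, -1.1]
grip_width: 0.0475
grasp_force: 12.0
time_s: 13.07
tool_pos: [0.5243, 0.0338, 0.1568]
tool_rot: [-179.9, -19.9, -5.7]
force: [0.1, 0.2, -0.9]
grip_width: 0.0477
grasp_force: 12.0
[0.5114 0.0336 0.194 ] tcp [0.5251 0.0323 0.1564] [180.  -20.   -5.7]
t [0.7 1.4 0.7] w [-0.1  0.1 -0. ]
seam by arm [0.5108 0.0351 0.1944]
top beaker_rim []
top cover_knob []
top lens [([0.6316, 0.0158, 0.241], 0.86)]
top view_point []
side beaker_rim [([0.511, 0.0344, 0.1925], 0.5)]
side cover_knob []
side lens [([0.632, 0.0232, 0.2381], 0.64), ([0.5204, 0.0343, 0.1662], 0.27)]
side view_point []
wrist beaker_rim []
wrist cover_knob [([0.5096, 0.0344, 0.2055], 0.92)]
wrist lens [([0.5096, 0.0367, 0.1937], 0.68)]
wrist view_point []
disc in tool 3551 [-0.0092 -0.0291 -0.0659] [ 0.0221  0.0324 -0.013 ] plane [ 0.0037 -0.0004 -0.0436]
```

View pics/fin.png

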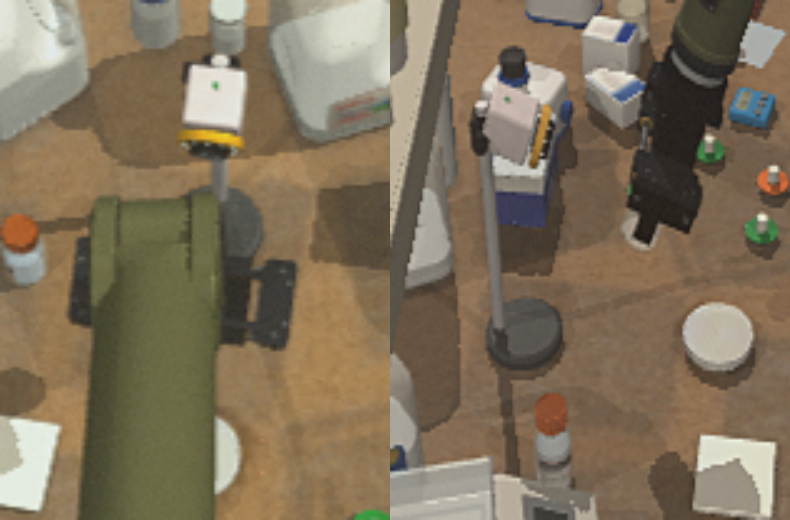

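The two views show the beaker held in front of the camera head, clear of it, and the tile empty. The cover is square in the tool frame (disc top at 43.6 mm, tilt under 0.004) and the seam is within 2 mm of the target, so I'm handing in.

```bash
python3 -c "
from h import *
print(env.sign_off())"
```

```text
the job is handed in; nothing more can be done
None
```

I handed the job in with the blue cover seated on the beaker, held by its glass and tipped 20° away from the camera; the seam is about 2 mm from my estimated view point, which rests on a lens position and 5.7° camera yaw read from the images, and no verdict came back at sign-off.

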